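Space the nest plate of the lid coder and hold it tight

ROBOT

A 6-joint arm with a two-finger parallel gripper is mounted at the origin on the work surface. World frame = base frame: x ahead of the robot, y to its left, z up, the work surface at z = 0. Lengths are in m, angles in rad, forces in N, time in s.
With the tool pointing down it reaches from about 0.3 to 0.825 m from the base axis. Payload 5.4 kg.
Tool frame: the origin (TCP) lies between the finger pads; the fingertips stand 17 mm ahead of it and the grasp point (between the pads) lies 2 mm behind it; z points along the fingers, y is the line along which they close (so a half turn about z gives the same grasp; the last joint's range is limited). The gripper opens to 92 mm and grips with 3 to 60 N. Pads are 20 mm wide; open, the fingers measure 128 mm over their backs; the gripper's body (75 mm by 189 mm) begins 69 mm behind the grasp point.
Start: joints at [0.926, 0.158, 1.597, -0, 1.386, -0.21], TCP at [0.242, 0.521, 0.232] pointing down, gripper open.
Joint ranges: [-2.91, 2.91], [-0.94, 2.29], [0.18, 2.7], [-1.29, 4.43], [0.17, 2.64], [-3, 3]. Speed limits (rad/s): [2.57, 2.57, 3.14, 3.14, 3.14, 3.14].

INTERFACE

Orientations are given as a rotation vector (axis times angle).
In Python, from workcell import status, eyes, manip gives the robot as it stands. The module is installed in compiled form; this text tells all that it offers.
- The arm moves only by the tool apply_moves, never from a script. Its argument "targets" is a list of rows, each a list of 2 entries, a list of its own where there are three numbers: the shift along the tool's x, y, z in cm, then the turn, a rotation vector about the tool's x, y, z in rad. A call has 1 to 5 rows; each row shifts and turns the commanded pose from where the row before left it, along the tool's axes as they then stand; what a row does not reach is not made up. A row lasts 1/8 s, in which the tool goes at most 62.5 mm and 10.7 degrees, less where a joint would pass 70% of its speed; a pose out of reach is approached as far as the arm can. A call is refused whole if a number of a shift passes 6.25 or a number of a turn 0.188, either way. A call with a gripper value outside its range is refused whole. "jaw" is the closure in counts, from 0 (fully open) to 255 (shut), set as the call begins (left out, the last holds). The fingers move at their own pace and stop on an object; "squeeze" is the grip in N (left out, the last holds). Time passes only in rows, so rows that do not move let the fingers close. It gives the time, the measured TCP pose, the force, the opening and the grip force at its end, in the units of the state.
- status.read_state(): the state, without advancing time (a new reading comes with each control period).
- eyes.snapshot(name): name is "scene" or "top" or "wrist"; returns a dict with "pixels" (384x512x3 uint8, red, green, blue), "vfov" (degrees; the focal length in pixels is half the picture's height over the tangent of half this angle, whatever the lens; pixels are square), "cx", "cy" (the principal point, pixels), "distortion" ([k1, k2, p1, p2, k3] as OpenCV has them; the pictures are not rectified), "camera_from_world" (4x4, takes a point from world to camera coordinates); the wrist camera has in their place "T_tool_cam" (4x4, takes a point from camera to tool coordinates, whose origin is the TCP and whose axes are the flange's). Camera axes: x right, y down, z forward; pixel columns grow to the right and rows downward; lengths in m; the calibration is good to about 2 mm. A picture is of the moment at which its call begins: read the wrist's pose just before it. There is no depth.
- manip.close_job(): hands the job in; it is judged then, once.
Trained networks look in the newest picture that a camera, given by its name, has taken for a name from the list of things; names that differ only in an ending like _2 or _b are one class to them, and where a whole thing is asked for, a point or a joint stands for the part that bears it (a point fixed in the world has none). Each returns a list of dicts, best first, with "p" (0 to 1); they miss things now and then, are a little off and sometimes report something else, mostly with a low value. They report only what shows in the picture. A call takes as long as a camera call. They do not tell look-alikes from the thing itself.
- eyes.silhouettes(camera, target): "mask" (384x512 bool, what is visible of it) and "box" ([centre column, centre row, width, height] in pixels, round what is visible of it).
The state is a dict: "time": time; "joints": joint angles; "dq": joint speeds; "joint_efforts": joint torques, N m; "eef_pos": TCP position; "ee_rot": TCP orientation; "contact_force": force on the tool from outside, world axes, zero at the start; "torque": the same for the moment, N m; "width": finger opening in m; "grip_force": force on a finger pad.
Only numpy, scipy, OpenCV 4.12 (cv2) and the standard library are available. Lean on these libraries where they do the work, as an engineer would, in place of code of your own. Each camera call takes 0.05 s, during which the arm holds its last target. There are 200 camera calls.

TASK

Set up the jar-lid coder: lift its presser-foot lever all the way up and back, then stand the thin spacer on the bed in the gap beside the nest plate that is wide enough for it, lined up with the cheek. Then push the nest plate by its round boss against the spacer, so that plate, spacer and cheek are flush with no gap, and finish while still holding the plate pressed firmly there. Leave the lever up and do not disturb the thick spacer, the jars, the shaker or the lids.

Things in the scene. Friction and masses are not known exactly. Their poses are not given: they have to be found in the camera images.
- coder: Lid coder, fixed: flat grey bed 12 mm thick, white housing at its far end. Origin: at bench height under the middle of the working area; +x to the housing, y from cheek to cheek. Bed spans x -65 to 190, y -105 to 105 mm; housing 70 mm wide, from x = 125 mm, top at z = 92 mm. Two fork plates (|y| under 26 mm, from x = 97 mm, top at z = 97 mm) carry the lever.
- lever (a joint): Angle of the presser-foot lever (rad), a steel arm with a black grip, on a pivot along the coder's y at coder x = 110, y = 0, z = 82 mm. 0: level, pointing to -x over the nest plate; grows as the grip rises; 1.57: upright; 1.9: fully up, leaning back (stop). Starts at 0 to 0.25. Stiff, stays where it is left (about 2 N at the grip moves it).
- lever_grip (a point): Centre of the lever's black grip, 32 mm long, 16 mm wide (coder's y), 16 mm thick, 136 mm from the pivot. The arm behind it is 12 mm wide, 10 mm thick; a small rubber foot reaches 19 mm below the arm's centre line at 98 mm from the pivot. Axes: the lever's, x from grip to pivot, y along the pivot.
- cheek_slim: Slim cheek, an aluminium bar screwed to the bed on one side (left or right, it varies): 90 mm long (x, along the coder's x), 16 mm thick (y), 16 mm high. Origin: centre of its underside, on the bed, 72 mm from the coder's middle. Between it and the nest plate lies the wide gap, about 16 to 22 mm.
- cheek_thick: The thick cheek on the opposite side of the bed: 90 mm long (x), 42 mm thick (y), 16 mm high, origin at the centre of its underside, 72 mm from the coder's middle. Its gap to the nest plate is only about 3 to 9 mm, too narrow for the spacer.
- plate: The steel nest plate, lying loose on the bed between the cheeks: 90 x 90 mm, 16 mm thick, about 0.5 kg (3 to 8 N slide it), with an upright round boss of diameter 36 mm standing 28 mm above its middle (top of the boss 44 mm above the bed). Origin: centre of its underside; z up; x about along the coder's x.
- spacer: The thin aluminium spacer, standing on the bench: foot 80 mm long (x), 12 mm thick (y), 18 mm high, with an upright tab 40 mm long (x), 12 mm thick (y) in its middle, up to 55 mm. About 0.1 kg. Origin: centre of its underside; z up. It stands left or right of the coder.
- spacer_thick: Bystander: a spacer of the same outline but 30 mm thick (y), which fits neither gap. Origin: centre of its underside.
- jar_a: Bystander: jar, diameter 66 mm, 75 mm high, origin under its centre.
- jar_b: Bystander: jar, diameter 66 mm, 75 mm high, origin under its centre.
- jar_c: Bystander: jar, diameter 72 mm, 85 mm high, origin under its centre.
- shaker: Bystander: white shaker bottle, diameter 44 mm, 85 mm high, origin under its centre.
- lid_a: Bystander: jar lid lying on the bench, diameter 70 mm, 14 mm high, origin under its centre.
- lid_b: Bystander: jar lid lying on the bench, diameter 70 mm, 14 mm high, origin under its centre.
Things that resemble listed ones, but are neither listed nor needed, are in the scene too. What is shaped like the spacer but blue is not meant. What is shaped like the plate but green is not meant.

How it is judged:
By the outcome, as a careful person would: the job done as asked, in the order asked, and still so for the second after the job is handed in, while the arm keeps its last pose, push and grip.
It also fails if it takes over 70 s, if anything falls off the work surface, if the arm or the gripper's body presses on something with over 40 N, if the wrist force passes 120 N, or if a joint passes its speed limit or range.

## Working session

There is one attempt and no reset: what is moved stays moved. The work goes in short steps, Python scripts to look and compute and a tool call to move; the robot and the scene stay as the last step left them, time stands still between calls to the robot, and variables do not carry over. Pictures are saved under pics/ and viewed, at most 10 in all, crops included, and the job is handed in when it is done.

Besides the shell and the picture viewer there is one more tool, called after "Call:" by a JSON object that holds its "method" and its "body", one argument or row to a line. apply_moves: Moves the arm, as the interface text tells. Its arguments: {"type":"object","properties":{"targets":{"type":"array","items":{"type":"array"}},"jaw":{"type":"number"},"squeeze":{"type":"number"}},"required":["targets"]}

```bash
mkdir -p pics; cat > h.py <<'E'
import numpy as np, cv2
from scipy.spatial.transform import Rotation as R
from workcell import status, eyes, manip
def cam(name):
    st=status.read_state(); s=eyes.snapshot(name); f=192/np.tan(np.radians(s['vfov'])/2)
    K=np.array([[f,0,s['cx']],[0,f,s['cy']],[0,0,1.]]); D=np.array(s['distortion'],float)
    if name=='wrist':
        T=np.eye(4);T[:3,:3]=R.from_rotvec(st['ee_rot']).as_matrix();T[:3,3]=st['eef_pos']
        M=np.linalg.inv(T@np.array(s['T_tool_cam']))
    else: M=np.array(s['camera_from_world'])
    return s['pixels'],K,D,M
def ray(px,K,D,M,z):
    u=cv2.undistortPoints(np.array(px,float).reshape(-1,1,2),K,D).reshape(-1,2)
    d=np.c_[u,np.ones(len(u))]@M[:3,:3]; o=-M[:3,:3].T@M[:3,3]
    return (o+d*((z-o[2])/d[:,2])[:,None])
def proj(P,K,D,M):
    return cv2.projectPoints(np.array(P,float).reshape(-1,3),cv2.Rodrigues(M[:3,:3])[0],M[:3,3],K,D)[0].reshape(-1,2)
def save(n,im): cv2.imwrite('pics/'+n,im[:,:,::-1])
E
python3 - <<'E'
from h import *
a=cam('scene'); save('s0.png',a[0]); 
b=cam('top'); save('t0.png',b[0])
for c,x in (('scene',a),('top',b)):
  print(c,np.round(-x[3][:3,:3].T@x[3][:3,3],3))
  for n in ['plate','spacer','spacer_thick','cheek_slim','cheek_thick','lever_grip','coder']:
    print(c,n,[(round(d['p'],2),np.round(d['box']).astype(int).tolist()) for d in eyes.silhouettes(c,n)])
print(status.read_state())
E
```

```text
scene [ 1.017 -0.258  1.004]
scene plate [(0.9, [323, 182, 41, 32]), (0.79, [250, 196, 39, 32])]
scene spacer [(0.55, [122, 232, 27, 20]), (0.5, [157, 230, 10, 32])]
scene spacer_thick [(0.75, [368, 177, 18, 27])]
scene cheek_slim [(0.62, [273, 193, 12, 33])]
scene cheek_thick [(0.83, [222, 201, 17, 35])]
scene lever_grip [(0.84, [247, 195, 10, 55])]
scene coder [(0.67, [255, 219, 92, 102])]
top [ 0.403 -0.012  1.295]
top plate [(0.76, [264, 213, 28, 23]), (0.62, [200, 201, 29, 29]), (0.16, [154, 152, 17, 20])]
top spacer [(0.53, [333, 213, 14, 17]), (0.42, [359, 223, 17, 18])]
top spacer_thick [(0.67, [371, 161, 25, 19]), (0.62, [165, 194, 14, 22])]
top cheek_slim [(0.68, [246, 208, 10, 30])]
top cheek_thick [(0.67, [285, 215, 18, 24]), (0.27, [318, 240, 20, 20])]
top lever_grip [(0.75, [265, 200, 11, 42])]
top coder [(0.94, [269, 196, 68, 80])]
{'time': 0.8, 'joints': array([ 9.25896094e-01,  1.58359573e-01,  1.59694702e+00, -1.95367430e-05,
        1.38620128e+00, -2.10068981e-01]), 'dq': array([ 9.72974864e-05,  1.22207605e-03,  4.60249065e-04,  5.00414041e-04,
       -2.49034059e-03,  1.60843455e-03]), 'joint_efforts': array([ 1.21036057e-03, -3.85532320e+01, -3.22349060e+01,  7.01925717e-02,
        3.06177896e-02,  1.52407972e-05]), 'eef_pos': array([0.24223623, 0.52149364, 0.23165045]), 'ee_rot': array([6.77646089e-01, 3.06758366e+00, 1.08672564e-04]), 'contact_force': array([0.6686166 , 0.25519105, 0.64869129]), 'torque': array([-0.03785355, -0.03145128,  0.01365576]), 'grip_force': 0.0, 'width': 0.09221374511804262}
```

```bash
python3 -c "
import cv2,numpy as np
a=cv2.imread('pics/s0.png');b=cv2.imread('pics/t0.png')
cv2.imwrite('pics/both.png',cv2.resize(np.vstack([a,b]),(400,600))) if 0 else cv2.imwrite('pics/t0b.png',cv2.resize(b,(800,600)))"
```

```text
(no output)
```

View pics/t0b.png

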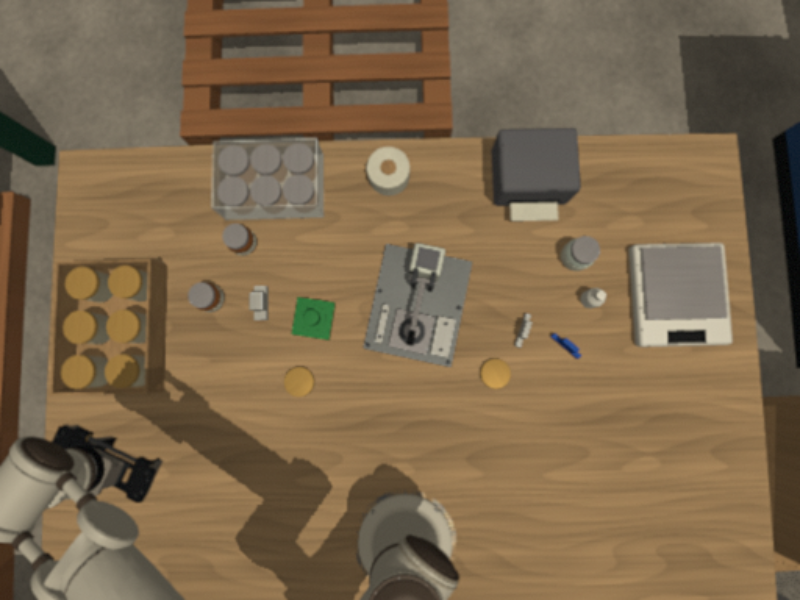

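View pics/s0.png

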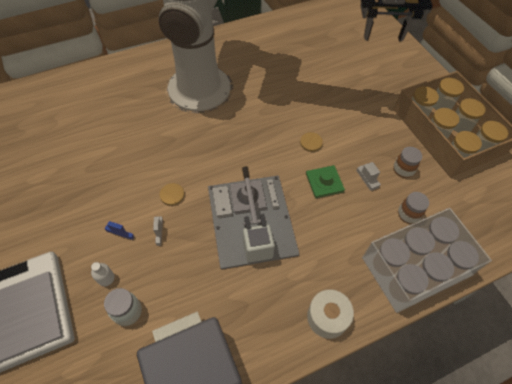

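Top picture (800 px wide): the coder is at (418,300) with its slim cheek on the left at (382,323) and its thick cheek on the right at (444,337).

Spacer candidates are:
- thin grey at (524,329)
- blue at (565,345), which is excluded by its colour
- thick grey at (259,302)

Plate candidates are the grey one with a boss at (411,330), and the green one at (313,318), which is excluded.

Next I fit the poses to the masks.

```bash
cat >> h.py <<'E'
from scipy.optimize import minimize
def box(x0,x1,y0,y1,z0,z1): return np.array([[x,y,z] for x in(x0,x1) for y in(y0,y1) for z in(z0,z1)])/1000
SP=[box(-40,40,-6,6,0,18),box(-20,20,-6,6,0,55)]
CODER=[box(-65,190,-105,105,0,12),box(125,190,-35,35,12,92)]
PLATE=[box(-45,45,-45,45,0,16)]
def world(P,p,z): 
    c,s=np.cos(p[2]),np.sin(p[2]); return np.c_[P[:,0]*c-P[:,1]*s+p[0],P[:,0]*s+P[:,1]*c+p[1],P[:,2]+z]
def render(boxes,p,z,v,S=4):
    im=np.zeros((384*S,512*S),np.uint8)
    for b in boxes:
        q=((proj(world(b,p,z),*v[1:])+.5)*S-.5).round().astype(np.int32); cv2.fillConvexPoly(im,cv2.convexHull(q),1)
    return im
def fit(boxes,p0,z,views,masks,S=4):
    ms=[cv2.resize(m.astype(np.uint8),None,fx=S,fy=S,interpolation=cv2.INTER_NEAREST) for m in masks]
    sc=np.array([.01,.01,.1])
    def cost(q):
        t=0
        for v,m in zip(views,ms):
            r=render(boxes,q*sc,z,v,S); t+=1-(r&m).sum()/max(1,(r|m).sum())
        return t/len(ms)
    q=np.array(p0)/sc
    for k in range(3):
        o=minimize(cost,q,method='Nelder-Mead',options=dict(initial_simplex=np.vstack([q]+[q+d*(2-k*.7) for d in np.eye(3)]),maxiter=120)); q=o.x
    return q*sc,o.fun
def best(c,n,near):
    L=eyes.silhouettes(c,n); L=[d for d in L if np.hypot(d['box'][0]-near[0],d['box'][1]-near[1])<15]
    return L[0]['mask'].astype(bool)
E
python3 - <<'E'
from h import *
a=cam('scene');b=cam('top')
m=[best('scene','coder',(255,219)),best('top','coder',(269,196))]
p0=ray([(264,215)],*b[1:],0.03)[0]; p0[2]=-.2
print('coder',fit(CODER,p0,0,[a,b],m,2),fit(CODER,p0,0,[b],m[1:],2))
m=[best('scene','spacer',(157,230)),best('top','spacer',(333,213))]
p0=ray([(334,212)],*b[1:],0.02)[0]
for y in(-.1,-.4,-.7):
  p0[2]=y; print('sp',fit(SP,p0,0,[a,b],m))
im=np.hstack([cv2.resize(a[0][195:265,85:185],(400,280),interpolation=3),cv2.resize(b[0][180:250,300:400],(400,280),interpolation=3)])
save('cand.png',im)
E
```

```text
coder (array([ 0.47910595, -0.02738954, -0.23134641]), np.float64(0.2850182971741085)) (array([ 0.4793927 , -0.02789344, -0.23872661]), np.float64(0.26690629950042644))
sp (array([ 0.47275392, -0.2846652 , -0.33583615]), np.float64(0.18661443536504713))
sp (array([ 0.4732618 , -0.2851032 , -0.32532215]), np.float64(0.18681239492931173))
sp (array([ 0.47358485, -0.28512718, -0.32527022]), np.float64(0.1871685938053853))
```

View pics/cand.png

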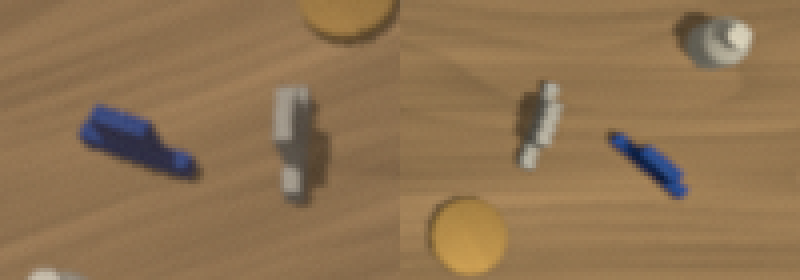

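The left (scene) crop shows blue at (140,140) and thin grey at (293,145). The right (top) crop shows grey at (540,125) and blue at (648,165). The grey one has the thin foot and tab and isn't blue, so it is the spacer.

```bash
cat >> h.py <<'E'
def plan(pos,yaw):
    "tool y along world direction yaw+90deg; prints turn about tool z, then shift in tool axes cm after the turn"
    st=status.read_state(); A=R.from_rotvec(st['ee_rot'])
    c,s=np.cos(yaw),np.sin(yaw); Rt=np.array([[-c,-s,0],[-s,c,0],[0,0,-1.]])
    t=(A.inv()*R.from_matrix(Rt)).as_rotvec()
    print('turn',t.round(4),'shift cm',(Rt.T@(np.array(pos)-st['eef_pos'])*100).round(2),'F',st['contact_force'].round(1))
E
python3 - <<'E'
from h import *
plan((0.42,-0.021,0.30),-.232)
print(eyes.snapshot('wrist')['T_tool_cam'])
E
```

```text
turn [-0.     -0.     -0.2028] shift cm [-29.77 -48.71  -6.84] F [-0.4  0.4 -0.4]
[[-1.08734759e-04 -9.65576593e-01 -2.60118881e-01  7.32917480e-02]
 [ 9.99999994e-01 -9.84250721e-05 -5.26598166e-05 -4.68147918e-05]
 [ 2.52448667e-05 -2.60118885e-01  9.65576597e-01 -1.51723102e-01]
 [ 0.00000000e+00  0.00000000e+00  0.00000000e+00  1.00000000e+00]]
```

Call:
{"method": "apply_moves", "body": {
  "targets": [
    [[0,0,-3.4],[0,0,-0.1]],
    [[0,0,-3.4],[0,0,-0.103]],
    [[-3,-4.87,0],[0,0,0]],
    [[-3,-4.87,0],[0,0,0]],
    [[-3,-4.87,0],[0,0,0]]
  ]
}}

```text
time: 1.78
eef_pos: [0.2965, 0.3571, 0.2997]
ee_rot: [0.362, 3.12, 0.0]
contact_force: [0.6, 0.4, -0.4]
width: 0.0917
grip_force: 0.0
```

Call:
{"method": "apply_moves", "body": {
  "targets": [
    [[-3,-4.87,0],[0,0,0]],
    [[-3,-4.87,0],[0,0,0]],
    [[-3,-4.87,0],[0,0,0]],
    [[-3,-4.87,0],[0,0,0]],
    [[-3,-4.87,0],[0,0,0]]
  ]
}}

```text
time: 2.4
eef_pos: [0.3866, 0.0854, 0.2999]
ee_rot: [0.363, 3.119, 0.0]
contact_force: [1.4, 0.2, 0.1]
width: 0.0917
grip_force: 0.0
```

Call:
{"method": "apply_moves", "body": {
  "targets": [
    [[-3,-4.87,0],[0,0,0]],
    [[-2.8,-4.87,0],[0,0,0]],
    [[0,0,0],[0,0,0]],
    [[0,0,0],[0,0,0]]
  ]
}}

```text
time: 2.9
eef_pos: [0.4202, -0.0205, 0.2996]
ee_rot: [-0.364, -3.12, -0.001]
contact_force: [-0.4, 1.1, 0.5]
width: 0.092
grip_force: 0.0
```

```bash
python3 - <<'E'
from h import *
print(status.read_state()['eef_pos'])
w=cam('wrist'); save('w1.png',cv2.resize(w[0],(768,576)))
np.savez('w1.npz',p=w[0],K=w[1],D=w[2],M=w[3])
for n in ['coder','plate','cheek_slim','cheek_thick','lever_grip']:
    print(n,[(round(d['p'],2),np.round(d['box']).astype(int).tolist()) for d in eyes.silhouettes('wrist',n)])
# project model with current guess
p=(0.479,-0.027,-.232)
for nm,b in (('bed',CODER[0][1::2]),):
    print(nm,proj(world(b,p,0),*w[1:]).round().tolist())
E
```

```text
[ 0.42019426 -0.0204835   0.29956765]
coder [(0.59, [256, 241, 129, 166])]
plate [(0.88, [396, 185, 58, 57]), (0.76, [259, 198, 57, 52])]
cheek_slim [(0.66, [301, 200, 16, 55])]
cheek_thick [(0.88, [214, 199, 31, 48])]
lever_grip [(0.71, [259, 236, 9, 92])]
bed [[192.0, 158.0], [323.0, 158.0], [200.0, 294.0], [313.0, 294.0]]
```

View pics/w1.png

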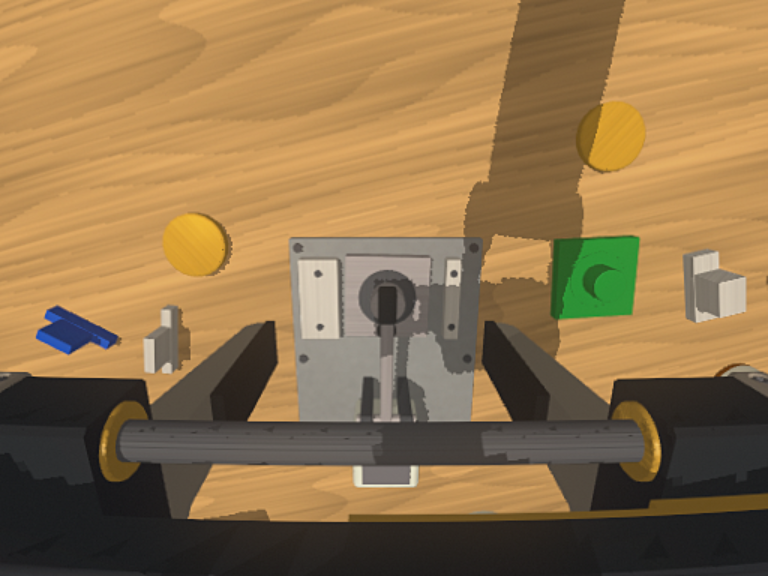

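The wrist view shows the bed's near corners at (290,238) and (482,238), which agrees with the fit. The black grip runs from (388,287) to (388,323). The slim cheek is on the right at (452,300), the thick cheek is at (319,300), and the plate is between them. The lever angle comes from the grip's rows.

```bash
python3 - <<'E'
from h import *
w=np.load('w1.npz');v=(w['K'],w['D'],w['M']);p=(0.479,-0.027,-.232)
for th in (0,.08,.16,.25):
    P=lambda r,o:[.110-r*np.cos(th)-o*np.sin(th)*-1*-1, 0, .082+r*np.sin(th)+o*np.cos(th)]
    P=lambda r,o:[.110-r*np.cos(th)+o*np.sin(th),0,.082+r*np.sin(th)+o*np.cos(th)]
    q=world(np.array([P(.152,.008),P(.12,.008),P(.152,-.008)]),p,0)
    print(th,(proj(q,*v)*1.5).round(1).tolist(), world(np.array([P(.136,0)]),p,0).round(4))
g=cv2.cvtColor(w['p'],cv2.COLOR_RGB2GRAY); print(g[184:222,259])
E
```

```text
0 [[387.1, 274.7], [386.9, 308.5], [386.8, 270.6]] [[ 0.4537 -0.021   0.082 ]]
0.08 [[387.3, 279.3], [387.1, 313.0], [387.0, 273.5]] [[ 0.4541 -0.0211  0.0929]]
0.16 [[387.6, 285.3], [387.3, 318.5], [387.3, 277.7]] [[ 0.4554 -0.0214  0.1037]]
0.25 [[387.9, 293.8], [387.5, 325.9], [387.5, 284.1]] [[ 0.4578 -0.022   0.1156]]
[ 88  89  87  60  78  95  90  39  44  44  45  45  46  45  45  45  46  44
  47  44  44  44  44  43  44  46  45  44  44  44  43  43  72 103 100  99
  98  97]
```

```bash
python3 - <<'E'
from h import *
plan((0.457,-0.0215,0.110),-.232)
# arc
th0=.22; q=[]
for th in np.linspace(th0,1.93,20): q.append((.110-.136*np.cos(th),.082+.136*np.sin(th)))
d=np.diff(np.array(q),axis=0)*100
print([( -round(a,2), -round(b,2)) for a,b in d])
E
```

```text
turn [0.     0.0003 0.0021] shift cm [-3.61  0.7  18.97] F [-0.2  0.2 -1.1]
[(np.float64(-0.32), np.float64(-1.18)), (np.float64(-0.43), np.float64(-1.15)), (np.float64(-0.53), np.float64(-1.1)), (np.float64(-0.62), np.float64(-1.05)), (np.float64(-0.72), np.float64(-0.99)), (np.float64(-0.8), np.float64(-0.92)), (np.float64(-0.88), np.float64(-0.85)), (np.float64(-0.95), np.float64(-0.77)), (np.float64(-1.02), np.float64(-0.68)), (np.float64(-1.08), np.float64(-0.58)), (np.float64(-1.12), np.float64(-0.48)), (np.float64(-1.16), np.float64(-0.38)), (np.float64(-1.19), np.float64(-0.27)), (np.float64(-1.21), np.float64(-0.17)), (np.float64(-1.22), np.float64(-0.06)), (np.float64(-1.22), np.float64(0.05)), (np.float64(-1.21), np.float64(0.16)), (np.float64(-1.19), np.float64(0.27)), (np.float64(-1.16), np.float64(0.38))]
```

Call:
{"method": "apply_moves", "body": {
  "targets": [
    [[-1.8,0.35,4],[0,0,0]],
    [[-1.8,0.35,4],[0,0,0]],
    [[0,0,4],[0,0,0]],
    [[0,0,4],[0,0,0]],
    [[0,0,3],[0,0,0]]
  ]
}}

```text
time: 3.82
eef_pos: [0.4563, -0.0216, 0.1079]
ee_rot: [-0.361, -3.119, -0.001]
contact_force: [0.3, 0.5, 0.8]
width: 0.0915
grip_force: 0.0
```

Call:
{"method": "apply_moves", "body": {
  "targets": [
    [[0,0,0],[0,0,0]],
    [[0,0,0],[0,0,0]],
    [[0,0,0],[0,0,0]],
    [[0,0,0],[0,0,0]],
    [[0,0,0],[0,0,0]]
  ],
  "jaw": 255,
  "squeeze": 12
}}

```text
time: 4.45
eef_pos: [0.4574, -0.0225, 0.1102]
ee_rot: [0.363, 3.119, -0.0]
contact_force: [0.1, 0.1, 0.2]
width: 0.0443
grip_force: 0.0
```

Call:
{"method": "apply_moves", "body": {
  "targets": [
    [[0,0,0],[0,0,0]],
    [[0,0,0],[0,0,0]],
    [[0,0,0],[0,0,0]]
  ]
}}

```text
time: 4.82
eef_pos: [0.4569, -0.0225, 0.1096]
ee_rot: [-0.363, -3.12, 0.0]
contact_force: [-0.7, -0.8, -0.2]
width: 0.0161
grip_force: 12.0
```

Gripped at 16 mm wide, which matches the grip. I lift along the arc.

Call:
{"method": "apply_moves", "body": {
  "targets": [
    [[-0.32,0,-1.18],[0,0,0]],
    [[-0.43,0,-1.15],[0,0,0]],
    [[-0.53,0,-1.1],[0,0,0]],
    [[-0.62,0,-1.05],[0,0,0]],
    [[-0.72,0,-0.99],[0,0,0]]
  ]
}}

```text
time: 5.45
eef_pos: [0.4826, -0.0286, 0.1649]
ee_rot: [-0.363, -3.12, 0.0]
contact_force: [-0.7, -1.6, -3.3]
width: 0.0156
grip_force: 12.0
```

Call:
{"method": "apply_moves", "body": {
  "targets": [
    [[-0.8,0,-0.92],[0,0,0]],
    [[-0.88,0,-0.85],[0,0,0]],
    [[-0.95,0,-0.77],[0,0,0]],
    [[-1.02,0,-0.68],[0,0,0]],
    [[-1.08,0,-0.58],[0,0,0]]
  ]
}}

```text
time: 6.08
eef_pos: [0.5292, -0.0396, 0.2028]
ee_rot: [-0.363, -3.12, 0.0]
contact_force: [-2.6, -2.1, -1.7]
width: 0.0162
grip_force: 12.0
```

Call:
{"method": "apply_moves", "body": {
  "targets": [
    [[-1.12,0,-0.48],[0,0,0]],
    [[-1.16,0,-0.38],[0,0,0]],
    [[-1.19,0,-0.27],[0,0,0]],
    [[-1.21,0,-0.17],[0,0,0]],
    [[-1.22,0,-0.06],[0,0,0]]
  ]
}}

```text
time: 6.7
eef_pos: [0.5872, -0.0533, 0.2165]
ee_rot: [0.363, 3.119, -0.001]
contact_force: [-4.2, -4.2, 2.6]
width: 0.016
grip_force: 12.0
```

Call:
{"method": "apply_moves", "body": {
  "targets": [
    [[-1.22,0,0.05],[0,0,0]],
    [[-1.21,0,0.16],[0,0,0]],
    [[-1.19,0,0.27],[0,0,0]],
    [[-0.8,0,0.26],[0,0,0]],
    [[0,0,0],[0,0,0]]
  ]
}}

```text
time: 7.32
eef_pos: [0.6311, -0.0637, 0.2091]
ee_rot: [0.363, 3.116, -0.001]
contact_force: [1.1, -4.7, 4.8]
width: 0.0158
grip_force: 12.0
```

Call:
{"method": "apply_moves", "body": {
  "targets": [
    [[-0.4,0,0.15],[0,0,0]],
    [[-0.4,0,0.17],[0,0,0]],
    [[0,0,0],[0,0,0]]
  ]
}}

```text
time: 7.7
eef_pos: [0.6373, -0.0652, 0.2066]
ee_rot: [0.363, 3.12, -0.001]
contact_force: [-4.1, -3.4, 9.0]
width: 0.0161
grip_force: 12.0
```

Call:
{"method": "apply_moves", "body": {
  "targets": [
    [[-0.5,0,0.2],[0,0,0]],
    [[0,0,0],[0,0,0]]
  ]
}}

```text
time: 7.95
eef_pos: [0.6407, -0.066, 0.2046]
ee_rot: [-0.363, -3.117, 0.001]
contact_force: [-10.9, -3.2, 12.0]
width: 0.0159
grip_force: 12.0
```

The force climbs to 16 N, so the lever is at its stop. I release it, rise and go above the spacer.

Call:
{"method": "apply_moves", "body": {
  "targets": [
    [[0,0,0],[0,0,0]],
    [[0,0,0],[0,0,0]],
    [[0,0,0],[0,0,0]],
    [[0,0,-2],[0,0,0]],
    [[0,0,-4],[0,0,0]]
  ],
  "jaw": 0
}}

```text
time: 8.57
eef_pos: [0.6408, -0.0656, 0.2631]
ee_rot: [-0.363, -3.117, -0.001]
contact_force: [-0.7, -1.0, 0.3]
width: 0.0637
grip_force: 0.0
```

Call:
{"method": "apply_moves", "body": {
  "targets": [
    [[0,0,-3],[0,0,0]],
    [[0,0,-2],[0,0,0]],
    [[0,0,0],[0,0,0]]
  ]
}}

```text
time: 8.95
eef_pos: [0.6425, -0.0662, 0.3157]
ee_rot: [0.363, 3.117, -0.001]
contact_force: [-0.4, -0.9, -1.2]
width: 0.0914
grip_force: 0.0
```

```bash
python3 - <<'E'
from h import *
plan((0.473,-0.285,0.20),-.33)
E
```

```text
turn [0.0001 0.0041 0.0982] shift cm [  8.94 -26.19  11.57] F [-0.4 -0.9 -1.2]
```

Call:
{"method": "apply_moves", "body": {
  "targets": [
    [[0,0,0],[0,0.004,0.098]],
    [[1.8,-5,0],[0,0,0]],
    [[1.8,-5,0],[0,0,0]],
    [[1.8,-5,0],[0,0,0]],
    [[1.8,-5,0],[0,0,0]]
  ]
}}

```text
time: 9.57
eef_pos: [0.507, -0.2326, 0.3118]
ee_rot: [-0.514, -3.093, -0.003]
contact_force: [0.5, 0.0, -1.7]
width: 0.092
grip_force: 0.0
```

Call:
{"method": "apply_moves", "body": {
  "targets": [
    [[1.74,-5,3],[0,0,0]],
    [[0,-1.2,3],[0,0,0]],
    [[0,0,3],[0,0,0]],
    [[0,0,0],[0,0,0]],
    [[0,0,0],[0,0,0]]
  ]
}}

```text
time: 10.2
eef_pos: [0.4721, -0.2847, 0.2242]
ee_rot: [-0.514, -3.095, -0.0]
contact_force: [0.2, 0.8, 1.2]
width: 0.0917
grip_force: 0.0
```

```bash
python3 - <<'E'
from h import *
w=cam('wrist')
L=eyes.silhouettes('wrist','spacer'); print([(round(d['p'],2),np.round(d['box']).astype(int).tolist()) for d in L])
p0=np.array((0.473,-0.285,-.33)); c=proj(world(np.array([[0,0,.03]]),p0,0),*w[1:])[0]; print('pred',c)
m=best('wrist','spacer',c)
p,f=fit(SP,p0,0,[w],[m],2); print(p,f)
plan((p[0],p[1],.2),p[2])
im=w[0].copy()
for b in SP:
    q=proj(world(b,p,0),*w[1:]); cv2.polylines(im,[cv2.convexHull(q.astype(np.float32)).round().astype(np.int32)],True,(255,0,0),1)
x,y=c.round().astype(int); save('w2.png',cv2.resize(im,(768,576)))
# lever check in scene
s=cam('scene'); save('s2.png',s[0])
E
```

```text
[(0.82, [252, 174, 10, 61]), (0.78, [173, 169, 60, 34])]
pred [252.8957154  174.54658946]
[ 0.4742847  -0.28625839 -0.35902944] 0.07929515418502198
turn [-0.0013 -0.0017  0.0298] shift cm [-0.2  -0.05  2.52] F [0.5 0.2 0.3]
```

View pics/w2.png

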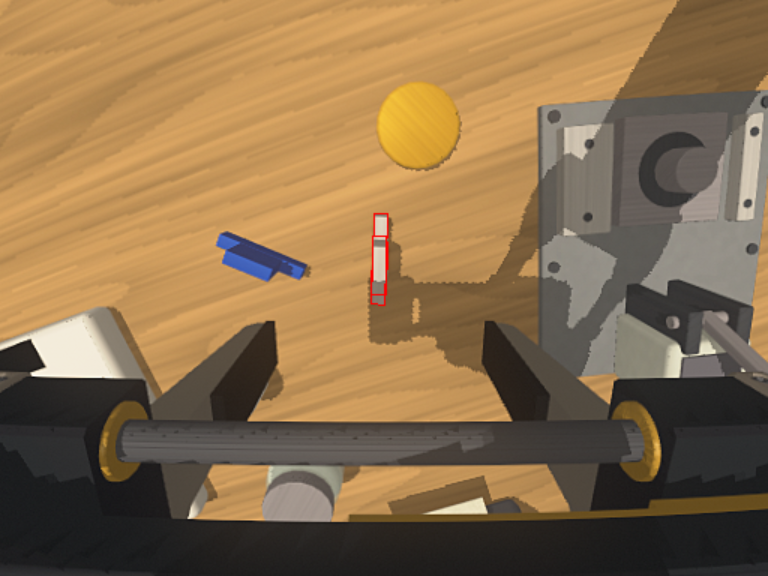

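The red outline sits on the grey spacer at (380,260). The blue look-alike is at (262,257), and the lever at (735,335) is up and leaning back. I grasp the spacer.

Call:
{"method": "apply_moves", "body": {
  "targets": [
    [[-0.2,-0.05,4],[0,0,0.03]],
    [[0,0,4],[0,0,0]],
    [[0,0,4],[0,0,0]],
    [[0,0,4],[0,0,0]],
    [[0,0,2.3],[0,0,0]]
  ]
}}

```text
time: 11.02
eef_pos: [0.4725, -0.2851, 0.0392]
ee_rot: [-0.561, -3.086, -0.002]
contact_force: [0.3, 0.3, 0.2]
width: 0.0917
grip_force: 0.0
```

Call:
{"method": "apply_moves", "body": {
  "targets": [
    [[0,0,0],[0,0,0]],
    [[0,0,0],[0,0,0]],
    [[0,0,0],[0,0,0]],
    [[0,0,0],[0,0,0]],
    [[0,0,0],[0,0,0]]
  ],
  "jaw": 255,
  "squeeze": 20
}}

```text
time: 11.65
eef_pos: [0.4731, -0.2859, 0.0412]
ee_rot: [-0.562, -3.088, 0.0]
contact_force: [-0.0, 0.2, -1.5]
width: 0.0444
grip_force: 0.0
```

Call:
{"method": "apply_moves", "body": {
  "targets": [
    [[0,0,0],[0,0,0]],
    [[0,0,0],[0,0,0]],
    [[0,0,0],[0,0,0]],
    [[0,0,0],[0,0,0]]
  ]
}}

```text
time: 12.15
eef_pos: [0.4728, -0.2857, 0.0406]
ee_rot: [-0.561, -3.087, -0.001]
contact_force: [-0.0, -0.4, -0.3]
width: 0.012
grip_force: 20.0
```

Call:
{"method": "apply_moves", "body": {
  "targets": [
    [[0,0,-1],[0,0,0]],
    [[0,0,-4],[0,0,0]],
    [[0,0,-4],[0,0,0]],
    [[0,0,-4],[0,0,0]],
    [[0,0,-4],[0,0,-0.13]]
  ]
}}

```text
time: 12.78
eef_pos: [0.4734, -0.2857, 0.2125]
ee_rot: [-0.355, -3.118, -0.001]
contact_force: [0.3, -0.1, -1.1]
width: 0.0118
grip_force: 20.0
```

```bash
python3 - <<'E'
from h import *
plan((0.40,-0.015,.22),-.232)
E
```

```text
turn [ 0.     -0.0037  0.0055] shift cm [13.37 24.66 -0.75] F [ 0.3 -0.1 -1.1]
```

Call:
{"method": "apply_moves", "body": {
  "targets": [
    [[2.67,4.93,0],[0,-0.004,0.005]],
    [[2.67,4.93,0],[0,0,0]],
    [[2.67,4.93,0],[0,0,0]],
    [[2.67,4.93,0],[0,0,0]],
    [[2.67,4.93,0],[0,0,0]]
  ]
}}

```text
time: 13.4
eef_pos: [0.4, -0.0136, 0.2114]
ee_rot: [0.369, 3.119, 0.0]
contact_force: [0.9, 0.4, -0.4]
width: 0.0119
grip_force: 20.0
```

Call:
{"method": "apply_moves", "body": {
  "targets": [
    [[0,0,0],[0,0,0]],
    [[0,0,0],[0,0,0]],
    [[0,0,0],[0,0,0]]
  ]
}}

```text
time: 13.78
eef_pos: [0.4011, -0.0163, 0.2111]
ee_rot: [0.371, 3.119, -0.0]
contact_force: [1.2, -0.2, -0.6]
width: 0.0121
grip_force: 20.0
```

```bash
python3 - <<'E'
from h import *
st=status.read_state(); print(st['eef_pos'],st['ee_rot'])
w=cam('wrist'); np.savez('w3.npz',p=w[0],K=w[1],D=w[2],M=w[3])
p=np.array((0.479,-0.027,-.232)); C=lambda x,y,z:world(np.array([[x,y,z]])/1000,p,0)[0]
def show(n,bx,cxy,z):
    q=C(*cxy,0);q[2]=p[2]
    c=proj([[q[0],q[1],z]],*w[1:])[0]
    try: m=best('wrist',n,c)
    except Exception as e: print(n,'none',c,[d['box'] for d in eyes.silhouettes('wrist',n)]);return
    r,f=fit([bx],q,z,[w],[m],4)
    d=r[:2]-p[:2]; cc,s=np.cos(p[2]),np.sin(p[2])
    print(n,'coder mm',(1000*np.array([d[0]*cc+d[1]*s,-d[0]*s+d[1]*cc])).round(1),'yaw',(r[2]-p[2]).round(3),'iou',1-f)
show('cheek_slim',box(-45,45,-8,8,0,16),(0,72),.012)
show('cheek_thick',box(-45,45,-21,21,0,16),(0,-72),.012)
show('plate',box(-45,45,-45,45,0,16),(0,0),.012)
im=w[0].copy()
for pts in ([box(-45,45,64,80,12,28)[[1,3,7,5]],box(-45,45,-93,-51,12,28)[[1,3,7,5]],box(-65,190,-105,105,0,12)[[1,3,7,5]]]):
    cv2.polylines(im,[proj(world(pts,p,0),*w[1:]).round().astype(np.int32)],True,(255,0,0),1)
save('w3.png',cv2.resize(im[60:330,116:396],(800,771))[:600])
E
```

```text
[ 0.40114535 -0.01626659  0.2111005 ] [ 3.70501593e-01  3.11932350e+00 -2.23502940e-04]
cheek_slim coder mm [ 0.7 70.9] yaw 0.002 iou 0.7862042189724343
cheek_thick coder mm [ -0.1 -74.4] yaw -0.129 iou 0.6402758777929777
plate coder mm [-3.   1.5] yaw 0.018 iou 0.23144092924566795
```

View pics/w3.png

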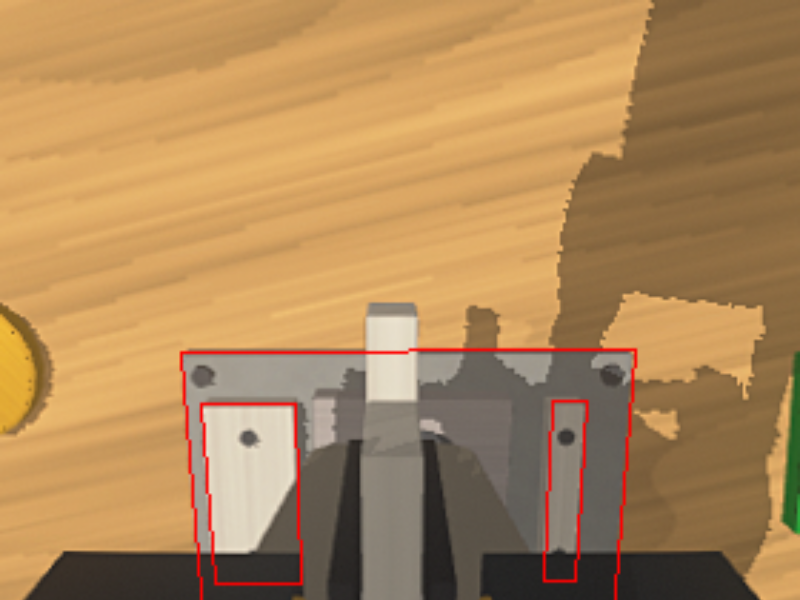

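The picture shows the slim cheek at (565,490) and the spacer held at (392,360). The gap runs from the plate edge at x≈512 to the cheek face at x≈546, about 16 mm. I measure the edges and the spacer's place in the hand.

```bash
python3 - <<'E'
from h import *
w=np.load('w3.npz');v=(w['K'],w['D'],w['M']);g=cv2.cvtColor(w['p'],cv2.COLOR_RGB2GRAY)
p=np.array((0.479,-0.027,-.232))
def cod(px,z):
    r=ray(px,*v,z);d=r[:,:2]-p[:2];c,s=np.cos(p[2]),np.sin(p[2]);return (1000*np.c_[d[:,0]*c+d[:,1]*s,-d[:,0]*s+d[:,1]*c]).round(1)
for r in (204,210,220,230): print(r,'cols290-330',g[r,288:328].tolist())
print('col 305 rows190-208',g[190:212,285].tolist(),'cheek col 314',g[190:212,314].tolist(),'sp col 253 rows',g[160:206,253].tolist())
print('row180 sp',g[180,238:270].tolist())
st=status.read_state();zb=st['eef_pos'][2]-.0406
print('spacer near bottom, top',cod([(253,166)],zb),cod([(253,170.6)],zb+.018),'tcp',cod(proj([st['eef_pos']],*v),st['eef_pos'][2]))
E
```

```text
204 cols290-330 [109, 109, 108, 109, 109, 110, 111, 93, 94, 96, 96, 96, 96, 96, 96, 96, 96, 93, 107, 108, 118, 135, 131, 131, 132, 134, 134, 132, 132, 131, 131, 134, 110, 94, 95, 94, 95, 95, 95, 94]
210 cols290-330 [108, 107, 107, 108, 109, 109, 104, 98, 97, 98, 97, 98, 97, 97, 98, 98, 96, 97, 107, 104, 125, 135, 133, 132, 128, 91, 84, 102, 128, 134, 133, 135, 78, 93, 96, 95, 96, 95, 94, 95]
220 cols290-330 [104, 105, 105, 104, 105, 105, 91, 94, 96, 96, 96, 96, 96, 97, 96, 96, 96, 103, 108, 112, 132, 132, 131, 131, 135, 133, 131, 133, 130, 132, 136, 108, 95, 95, 96, 96, 95, 96, 97, 97]
230 cols290-330 [87, 104, 105, 105, 107, 100, 98, 96, 96, 98, 96, 96, 97, 95, 95, 94, 96, 109, 103, 126, 134, 132, 131, 133, 135, 131, 132, 132, 130, 133, 143, 90, 94, 97, 96, 97, 97, 97, 95, 94]
col 305 rows190-208 [99, 97, 100, 99, 98, 98, 99, 99, 98, 98, 110, 109, 112, 109, 109, 111, 111, 110, 107, 109, 107, 108] cheek col 314 [97, 98, 98, 98, 98, 98, 97, 96, 98, 117, 115, 117, 136, 135, 134, 132, 132, 133, 135, 130, 84, 53] sp col 253 rows [192, 187, 179, 180, 184, 185, 127, 135, 132, 129, 161, 225, 226, 223, 223, 222, 222, 223, 223, 223, 222, 223, 222, 222, 222, 222, 221, 221, 221, 221, 221, 220, 220, 220, 221, 220, 221, 221, 223, 223, 169, 128, 130, 131, 133, 131]
row180 sp [184, 186, 187, 188, 188, 163, 196, 217, 215, 213, 218, 220, 220, 221, 222, 222, 223, 222, 221, 219, 217, 217, 221, 192, 184, 185, 183, 181, 182, 180, 179, 179]
spacer near bottom, top [[-116.    -7.1]] [[-116.3   -7.1]] tcp [[-78.5  -7.2]]
```

```bash
python3 - <<'E'
from h import *
w=np.load('w3.npz');v=(w['K'],w['D'],w['M'])
p=np.array((0.479,-0.027,-.232))
def cod(px,z):
    r=ray(px,*v,z);d=r[:,:2]-p[:2];c,s=np.cos(p[2]),np.sin(p[2]);return (1000*np.c_[d[:,0]*c+d[:,1]*s,-d[:,0]*s+d[:,1]*c]).round(1).tolist()
print('cheek inner top',cod([(308,204),(307.8,210),(307.4,220),(306.8,230)],.028))
print('cheek inner bottom',cod([(305.5,204),(305.3,210),(304.8,220),(304.5,230)],.012))
print('cheek outer top',cod([(319.7,204),(319.5,210),(319,220),(318.5,230)],.028))
print('plate top edge',cod([(294.5,204),(294.2,210),(293.6,220),(293.2,230)],.028))
print('cheek near end bottom/top',cod([(314,198.5)],.012),cod([(314,201.5)],.028),'plate near',cod([(285,199.5)],.012))
E
```

```text
cheek inner top [[-40.2, 62.9], [-32.1, 63.1], [-18.3, 63.2], [-4.2, 63.1]]
cheek inner bottom [[-34.9, 62.9], [-26.4, 63.1], [-11.9, 63.0], [2.8, 63.3]]
cheek outer top [[-40.1, 78.0], [-32.0, 78.2], [-18.2, 78.4], [-4.1, 78.6]]
plate top edge [[-40.3, 45.6], [-32.2, 45.5], [-18.4, 45.2], [-4.3, 45.2]]
cheek near end bottom/top [[-42.5, 73.9]] [[-43.5, 70.5]] plate near [[-41.3, 35.2]]
```

```bash
cat >> h.py <<'E'
PC=np.array((0.479,-0.027,-.232))
def c2w(x,y,z): return world(np.array([[x,y,z]])/1000.,PC,0)[0]
def w2c(r):
    d=np.asarray(r)[...,:2]-PC[:2];c,s=np.cos(PC[2]),np.sin(PC[2]);return np.stack([d[...,0]*c+d[...,1]*s,-d[...,0]*s+d[...,1]*c],-1)*1000
E
python3 -c "
from h import *
plan(c2w(-.6,54.6,90),-.232)"
```

```text
turn [ 0.0002 -0.0003 -0.0043] shift cm [-7.79  6.18 12.08] F [-0.8  0.6 -1. ]
```

Call:
{"method": "apply_moves", "body": {
  "targets": [
    [[-2.6,2.06,0],[0,0,-0.004]],
    [[-2.6,2.06,0],[0,0,0]],
    [[-2.6,2.06,2],[0,0,0]],
    [[0,0,4],[0,0,0]],
    [[0,0,4],[0,0,0]]
  ]
}}

```text
time: 14.6
eef_pos: [0.4915, 0.0268, 0.1098]
ee_rot: [0.362, 3.12, 0.0]
contact_force: [0.8, -0.2, -2.1]
width: 0.0118
grip_force: 20.0
```

Call:
{"method": "apply_moves", "body": {
  "targets": [
    [[0,0,2],[0,0,0]],
    [[0,0,0],[0,0,0]],
    [[0,0,0],[0,0,0]]
  ]
}}

```text
time: 14.98
eef_pos: [0.4918, 0.0266, 0.0919]
ee_rot: [0.362, 3.119, 0.0]
contact_force: [0.6, -0.2, -0.7]
width: 0.0119
grip_force: 20.0
```

```bash
python3 - <<'E'
from h import *
plan(c2w(-.6,54.6,90),-.232); st=status.read_state(); print(w2c(st['eef_pos']))
w=cam('wrist'); np.savez('w4.npz',p=w[0],K=w[1],D=w[2],M=w[3])
save('w4.png',cv2.resize(w[0][100:250,150:350],(800,600),interpolation=1))
E
```

```text
turn [0.0003 0.0017 0.0008] shift cm [ 0.08 -0.05  0.19] F [ 0.6 -0.2 -0.7]
[ 0.15801044 55.12485912]
```

View pics/w4.png

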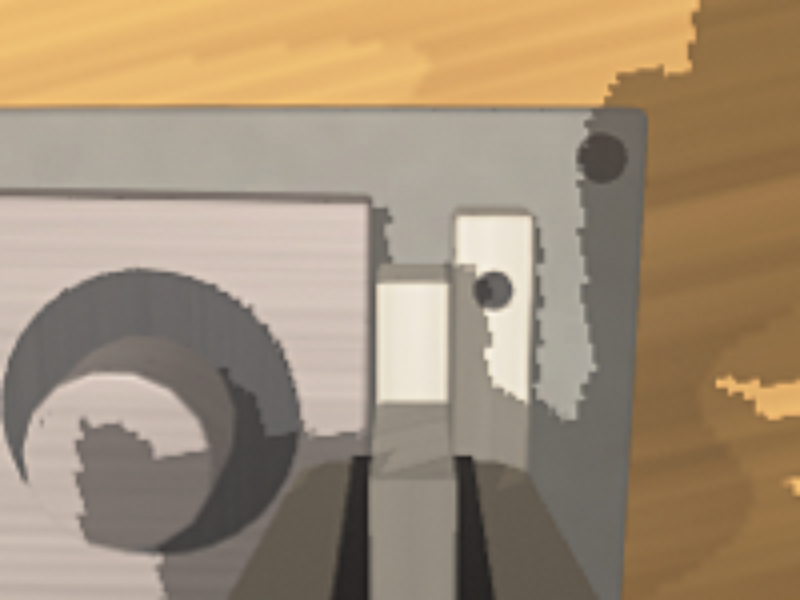

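The crop shows the plate edge at x≈369, the cheek's inner edge at x≈455, and the spacer foot from 376 to 450 above the gap. I work out the spacer's offset from the gap.

```bash
python3 - <<'E'
from h import *
w=np.load('w4.npz');v=(w['K'],w['D'],w['M'])
f=lambda c,z:w2c(ray([(150+(x+.5)/4-.5,100+(y+.5)/4-.5) for x,y in c],*v,z)).round(1).tolist()
print('plate',f([(370,215),(369,300),(367,420)],.028),'near',f([(100,194),(350,199)],.028))
print('cheek in',f([(455,230),(453.5,300)],.028),'near',f([(490,213)],.028),'out',f([(535,230)],.028))
z=.0919-.0406
print('sp L,R',f([(376,285),(376,390),(449,285),(449,390)],z+.018),'near',f([(412,265)],z),f([(412,282)],z+.018))
E
```

```text
plate [[-43.3, 46.8], [-26.3, 46.4], [-1.0, 45.7]] near [[-47.5, -6.1], [-46.4, 42.9]]
cheek in [[-40.4, 63.4], [-26.3, 63.3]] near [[-43.7, 70.2]] out [[-40.4, 79.2]]
sp L,R [[-37.8, 49.2], [-20.1, 49.1], [-37.8, 61.0], [-20.1, 61.1]] near [[-37.7, 55.0]] [[-38.3, 55.0]]
```

The spacer is centred in the gap with about 2.3 mm on each side, and x is good. I go down.

Call:
{"method": "apply_moves", "body": {
  "targets": [
    [[0,0,1],[0,0,0]],
    [[0,0,1],[0,0,0]],
    [[0,0,1],[0,0,0]],
    [[0,0,0.7],[0,0,0]],
    [[0,0,0],[0,0,0]]
  ]
}}

```text
time: 15.65
eef_pos: [0.4907, 0.0271, 0.0534]
ee_rot: [-0.362, -3.12, -0.0]
contact_force: [0.0, -0.3, -0.9]
width: 0.0117
grip_force: 20.0
```

Call:
{"method": "apply_moves", "body": {
  "targets": [
    [[0,0,0.1],[0,0,0]],
    [[0,0,0.1],[0,0,0]],
    [[0,0,0],[0,0,0]]
  ]
}}

```text
time: 16.02
eef_pos: [0.4911, 0.027, 0.0525]
ee_rot: [0.362, 3.121, 0.0]
contact_force: [-2.1, 0.8, 5.7]
width: 0.0117
grip_force: 20.0
```

On the bed (5.7 N). I slide it against the cheek, then release with a small opening so the fingers stay clear of the boss.

Call:
{"method": "apply_moves", "body": {
  "targets": [
    [[0,0.1,0],[0,0,0]],
    [[0,0.1,0],[0,0,0]],
    [[0,0.1,0],[0,0,0]],
    [[0,0,0],[0,0,0]]
  ]
}}

```text
time: 16.52
eef_pos: [0.4921, 0.0288, 0.0525]
ee_rot: [0.361, 3.12, -0.003]
contact_force: [-2.7, -5.1, 5.3]
width: 0.0119
grip_force: 20.0
```

Call:
{"method": "apply_moves", "body": {
  "targets": [
    [[0,0,0],[0,0,0]],
    [[0,0,0],[0,0,0]],
    [[0,0,0],[0,0,0]]
  ],
  "jaw": 190
}}

```text
time: 16.9
eef_pos: [0.4915, 0.0302, 0.0516]
ee_rot: [-0.362, -3.121, -0.001]
contact_force: [-0.4, -0.1, -0.5]
width: 0.0235
grip_force: 0.0
```

Call:
{"method": "apply_moves", "body": {
  "targets": [
    [[0,0,-2],[0,0,0]],
    [[0,0,-4],[0,0,0]],
    [[0,0,-4],[0,0,0]],
    [[0,0,-4],[0,0,0]],
    [[4,-3,-2],[0,0,0]]
  ]
}}

```text
time: 17.52
eef_pos: [0.4477, 0.0097, 0.2146]
ee_rot: [0.358, 3.116, -0.0]
contact_force: [-0.4, -0.6, -0.5]
width: 0.0232
grip_force: 0.0
```

Call:
{"method": "apply_moves", "body": {
  "targets": [
    [[3,-3,0],[0,0,0]],
    [[0,0,0],[0,0,0]],
    [[0,0,0],[0,0,0]],
    [[0,0,0],[0,0,0]]
  ],
  "jaw": 255
}}

```text
time: 18.02
eef_pos: [0.4103, -0.0121, 0.2118]
ee_rot: [-0.361, -3.121, -0.001]
contact_force: [0.9, -0.6, 0.4]
width: 0.0005
grip_force: 0.0
```

```bash
python3 - <<'E'
from h import *
st=status.read_state(); print(w2c(st['eef_pos']),st['eef_pos'])
w=cam('wrist'); np.savez('w5.npz',p=w[0],K=w[1],D=w[2],M=w[3])
save('w5.png',cv2.resize(w[0][120:320,130:380],(750,600),interpolation=1))
E
```

```text
[-70.24222678  -1.28542261] [ 0.41034412 -0.01210058  0.21179092]
```

View pics/w5.png

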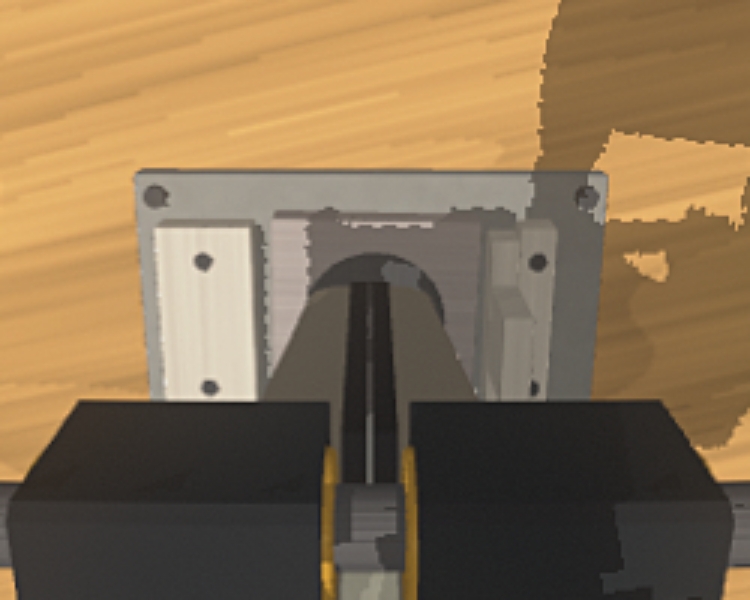

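The spacer stands against the cheek at (505,270), in line with it. The plate is at (370,300) and the boss is at (375,290). Next comes the push from the thick-cheek side, with closed fingers tilted slightly so the tips push low.

```bash
python3 -c "
from h import *
plan(c2w(-2,-45,120),-.232)"
```

```text
turn [ 0.0004 -0.0004  0.0021] shift cm [-6.83 -4.37  9.17] F [-0.2 -1.1 -0.2]
```

Call:
{"method": "apply_moves", "body": {
  "targets": [
    [[-2.3,-2.2,0],[0,0,0.002]],
    [[-2.3,-2.17,0],[0,0,0]],
    [[-2.23,0,3],[0,0,0]],
    [[0,0,3],[0,0,0]],
    [[0,0,3.2],[-0.08,0,0]]
  ]
}}

```text
time: 18.7
eef_pos: [0.467, -0.0696, 0.1187]
ee_rot: [0.359, 3.109, 0.128]
contact_force: [0.4, -0.7, -1.0]
width: 0.0003
grip_force: 0.0
```

Call:
{"method": "apply_moves", "body": {
  "targets": [
    [[0,0,0],[0,0,0]],
    [[0,0,0],[0,0,0]]
  ]
}}

```text
time: 18.95
eef_pos: [0.467, -0.0709, 0.1209]
ee_rot: [0.363, 3.108, 0.122]
contact_force: [0.8, -0.5, 0.0]
width: 0.0001
grip_force: 0.0
```

```bash
python3 - <<'E'
from h import *
st=status.read_state(); A=R.from_rotvec(st['ee_rot'])
print(w2c(st['eef_pos']),st['eef_pos'],A.as_matrix()[:,2])
print('shift',(A.inv().apply(c2w(-2,-45,50)-st['eef_pos'])*100).round(2), 'per cm of +y',A.inv().apply(c2w(0,10,0)-c2w(0,0,0)).round(5)*100)
E
```

```text
[ -1.58801371 -45.47284257] [ 0.46699922 -0.07088943  0.120853  ] [ 0.01931665  0.07645567 -0.99688585]
shift [ 0.05 -0.51  7.07] per cm of +y [0.001 0.997 0.079]
```

Call:
{"method": "apply_moves", "body": {
  "targets": [
    [[0,-0.25,3],[0,0,0]],
    [[0,-0.25,3],[0,0,0]],
    [[0,0,1.07],[0,0,0]],
    [[0,0,0],[0,0,0]]
  ]
}}

```text
time: 19.45
eef_pos: [0.4669, -0.0699, 0.0497]
ee_rot: [0.362, 3.108, 0.124]
contact_force: [0.0, -0.4, 0.8]
width: 0.0006
grip_force: 0.0
```

Call:
{"method": "apply_moves", "body": {
  "targets": [
    [[0,0.25,0.02],[0,0,0]],
    [[0,0.25,0.02],[0,0,0]],
    [[0,0.15,0.012],[0,0,0]],
    [[0,0,0],[0,0,0]]
  ]
}}

```text
time: 19.95
eef_pos: [0.468, -0.0636, 0.0492]
ee_rot: [0.363, 3.108, 0.124]
contact_force: [0.0, -0.0, -0.3]
width: 0.0003
grip_force: 0.0
```

Call:
{"method": "apply_moves", "body": {
  "targets": [
    [[0,0.1,0.008],[0,0,0]],
    [[0,0.1,0.008],[0,0,0]],
    [[0,0.1,0.008],[0,0,0]],
    [[0,0.1,0.008],[0,0,0]],
    [[0,0.1,0.008],[0,0,0]]
  ]
}}

```text
time: 20.58
eef_pos: [0.469, -0.0588, 0.049]
ee_rot: [0.364, 3.109, 0.125]
contact_force: [0.7, 0.3, 0.7]
width: 0.0004
grip_force: 0.0
```

Call:
{"method": "apply_moves", "body": {
  "targets": [
    [[0,0.1,0.008],[0,0,0]],
    [[0,0.1,0.008],[0,0,0]],
    [[0,0.1,0.008],[0,0,0]]
  ]
}}

```text
time: 20.95
eef_pos: [0.4696, -0.0565, 0.049]
ee_rot: [0.363, 3.109, 0.122]
contact_force: [-1.4, -3.9, 0.3]
width: 0.0006
grip_force: 2.0
```

Call:
{"method": "apply_moves", "body": {
  "targets": [
    [[0,0.1,0.008],[0,0,0]],
    [[0,0.1,0.008],[0,0,0]],
    [[0,0.1,0.008],[0,0,0]],
    [[0,0.1,0.008],[0,0,0]]
  ]
}}

```text
time: 21.45
eef_pos: [0.4706, -0.052, 0.049]
ee_rot: [0.363, 3.109, 0.124]
contact_force: [0.6, -3.5, -0.6]
width: 0.0005
grip_force: 2.1
```

Call:
{"method": "apply_moves", "body": {
  "targets": [
    [[0,0.1,0.008],[0,0,0]],
    [[0,0.05,0.004],[0,0,0]],
    [[0,0,0],[0,0,0]]
  ]
}}

```text
time: 21.82
eef_pos: [0.4717, -0.0516, 0.0493]
ee_rot: [0.363, 3.107, 0.121]
contact_force: [0.2, -7.4, -1.4]
width: 0.0012
grip_force: 3.4
```

Call:
{"method": "apply_moves", "body": {
  "targets": [
    [[0,0.1,0.008],[0,0,0]],
    [[0,0,0],[0,0,0]]
  ]
}}

```text
time: 22.08
eef_pos: [0.4719, -0.0514, 0.0495]
ee_rot: [0.362, 3.107, 0.119]
contact_force: [-1.5, -9.8, -1.3]
width: 0.0003
grip_force: 5.3
```

Call:
{"method": "apply_moves", "body": {
  "targets": [
    [[0,0.1,0.008],[0,0,0]],
    [[0,0,0],[0,0,0]]
  ]
}}

```text
time: 22.32
eef_pos: [0.4719, -0.0513, 0.0496]
ee_rot: [0.362, 3.108, 0.116]
contact_force: [-2.5, -14.4, 0.2]
width: 0.0005
grip_force: 7.2
```

Call:
{"method": "apply_moves", "body": {
  "targets": [
    [[0,0.1,0.008],[0,0,0]],
    [[0,0,0],[0,0,0]],
    [[0,0,0],[0,0,0]]
  ]
}}

```text
time: 22.7
eef_pos: [0.472, -0.0512, 0.0497]
ee_rot: [0.361, 3.108, 0.113]
contact_force: [-5.6, -16.9, 1.6]
width: 0.0003
grip_force: 9.2
```

```bash
python3 - <<'E'
from h import *
w=cam('wrist'); s=cam('scene'); save('f.png',np.hstack([cv2.resize(w[0][60:260,180:380],(400,400),interpolation=1),cv2.resize(s[0][150:275,195:320],(400,400),interpolation=3)]))
print(status.read_state()['contact_force'])
E
```

```text
[ -4.930835   -17.33391003   1.65952681]
```

View pics/f.png

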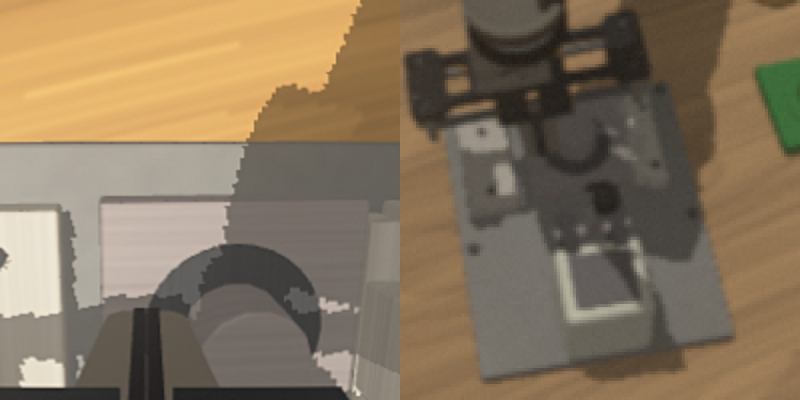

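The wrist half shows the plate edge at (369,250) against the spacer, but the crop cuts off the cheek. The scene half shows a dark blob at (605,198) that could be the lever grip. I check the grip's projection and take one wider crop of the contact.

```bash
python3 - <<'E'
from h import *
s=cam('scene');w=cam('wrist')
for th in (1.5,1.7,1.8,1.9):
    e=[c2w(110-r*np.cos(th),0,82+r*np.sin(th)) for r in (120,136,152)]
    print(th,((proj(e,*s[1:])-[195,150])*3.2+[400,0]).round().tolist())
print([(round(d['p'],2),d['box']) for d in eyes.silhouettes('scene','lever_grip')])
save('g.png',cv2.resize(w[0][145:255,330:430],(545,600),interpolation=1))
E
```

```text
1.5 [[591.0, 139.0], [591.0, 126.0], [591.0, 112.0]]
1.7 [[597.0, 167.0], [598.0, 159.0], [599.0, 150.0]]
1.8 [[600.0, 183.0], [601.0, 177.0], [603.0, 170.0]]
1.9 [[603.0, 199.0], [605.0, 195.0], [607.0, 191.0]]
[(0.56, [258.2, 217.4, 8.8, 19.2])]
```

View pics/g.png

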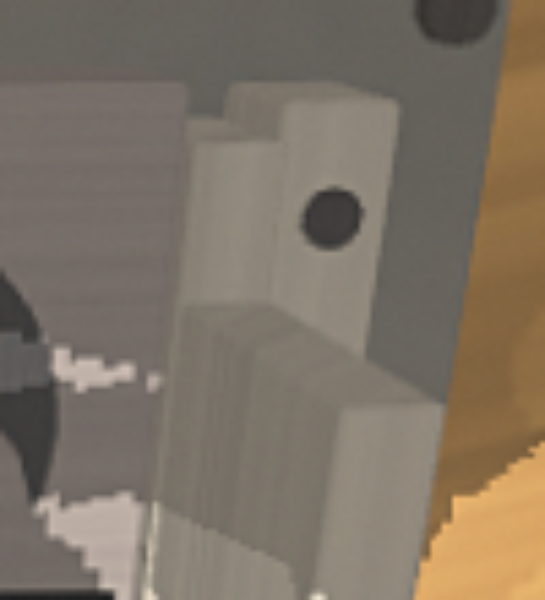

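The grip projects to (605,195) at 1.9 rad and shows at (605,198), so the lever is fully up. In the crop, plate (x<185), spacer (190–280) and cheek (280–395) are flush along their length. The push holds at about 17 N.

```bash
python3 -c "
from workcell import manip; print(manip.close_job())"
```

```text
the job is handed in; nothing more can be done
None
```

The job is handed in: the lever is fully up at its stop, the thin spacer stands in the wide gap in line with the slim cheek, and the plate is held flush against the spacer and cheek at about 17 N; I never touched the thick spacer, jars, shaker or lids.

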